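Push the tip-out bins shut

TASK

Two of the four tip-out bins in the green bin unit have been left tipped forward. Push each of them gently back upright with the fingertips, without gripping or slamming it, until all four bins are fully shut. Leave the tools and the small box that lie around the unit where they are.

Things in the scene. Friction and masses are not known exactly. Their poses are not given: they have to be found in the camera images.
- bin_unit: fixed green steel housing of a row of four tip-out bins: 485 mm wide (its y), 118 deep (x), 166 high, roofed. Origin: centre of its underside. Its x points from the open front into the housing, away from the robot (front plane at x = -59 mm), y along the row, z up. Bin middles at y = -180, -60, 60, 180 mm; each bin turns on a level pivot line along y at x = -49, z = 24 mm.
- bin_a (a joint): tilt of light grey plastic bin a about its pivot line, rad: 0 fully shut (front flush with the housing), up to 0.52 tipped out forward. It stays at any angle it is left at; the pivot is stiff by friction, so some 2 to 4 N at the lip moves it. The four bins are alike and their order in the row changes.
- front_a: light grey front panel of bin a, part of the bin: 114 mm wide, 144 high, with a thumb lip (106 wide, 10 high, 6 proud) along its top. Origin: middle of the lip's outermost top edge; when shut at x = -65, z = 158 mm in bin_unit, i.e. 16 mm in front of and 134 above the pivot. x points into the bin, y along the row, z up the panel. Tipped, its top leans to the robot.
- bin_b (a joint): tilt of light grey plastic bin b about its pivot line, rad: 0 fully shut (front flush with the housing), up to 0.52 tipped out forward. It stays at any angle it is left at; the pivot is stiff by friction, so some 2 to 4 N at the lip moves it. The four bins are alike and their order in the row changes.
- front_b: light grey front panel of bin b, part of the bin: 114 mm wide, 144 high, with a thumb lip (106 wide, 10 high, 6 proud) along its top. Origin: middle of the lip's outermost top edge; when shut at x = -65, z = 158 mm in bin_unit, i.e. 16 mm in front of and 134 above the pivot. x points into the bin, y along the row, z up the panel. Tipped, its top leans to the robot.
- bin_c (a joint): tilt of light grey plastic bin c about its pivot line, rad: 0 fully shut (front flush with the housing), up to 0.52 tipped out forward. It stays at any angle it is left at; the pivot is stiff by friction, so some 2 to 4 N at the lip moves it. The four bins are alike and their order in the row changes.
- front_c: light grey front panel of bin c, part of the bin: 114 mm wide, 144 high, with a thumb lip (106 wide, 10 high, 6 proud) along its top. Origin: middle of the lip's outermost top edge; when shut at x = -65, z = 158 mm in bin_unit, i.e. 16 mm in front of and 134 above the pivot. x points into the bin, y along the row, z up the panel. Tipped, its top leans to the robot.
- bin_d (a joint): tilt of light grey plastic bin d about its pivot line, rad: 0 fully shut (front flush with the housing), up to 0.52 tipped out forward. It stays at any angle it is left at; the pivot is stiff by friction, so some 2 to 4 N at the lip moves it. The four bins are alike and their order in the row changes.
- front_d: light grey front panel of bin d, part of the bin: 114 mm wide, 144 high, with a thumb lip (106 wide, 10 high, 6 proud) along its top. Origin: middle of the lip's outermost top edge; when shut at x = -65, z = 158 mm in bin_unit, i.e. 16 mm in front of and 134 above the pivot. x points into the bin, y along the row, z up the panel. Tipped, its top leans to the robot.
- inside_a: inner shell of bin a (side and back walls, inner skin of the 4 mm thick front), part of the bin; origin on the pivot line, axes as front_a's. Not to be gripped.
- inside_b: inner shell of bin b (side and back walls, inner skin of the 4 mm thick front), part of the bin; origin on the pivot line, axes as front_b's. Not to be gripped.
- inside_c: inner shell of bin c (side and back walls, inner skin of the 4 mm thick front), part of the bin; origin on the pivot line, axes as front_c's. Not to be gripped.
- inside_d: inner shell of bin d (side and back walls, inner skin of the 4 mm thick front), part of the bin; origin on the pivot line, axes as front_d's. Not to be gripped.
- drill: loose dark steel taper-shank twist drill, 200 mm long, 20 mm thick, lying on the counter in front of the bins; origin under its middle, length along its x. Not to be moved.
- sleeve: loose dark steel taper sleeve, 31 mm diameter, 84 mm high, standing on its big end in front of the bins; origin at the centre of its underside. Not to be moved.
- insert_box: loose flat box of cutting inserts, 70 x 48 x 28.5 mm, black with a clear lid, beside the unit; origin under its centre. Not to be moved.
- drift: loose flat steel wedge (taper drift), 140 x 26 x 6 mm, lying beside the unit; origin under its middle, length along x. Not to be moved.

How it is judged:
At the end, for the whole second after the job is handed in: all four bins are shut to within 0.04 rad (5 mm at the lip) and still; the drill, sleeve, insert box and drift are within 20 mm of where they started, and the sleeve is standing (value of joint each of bin_a, bin_b, bin_c, bin_d below 0.04 rad and velocity of joint bin_a between -0.05 and 0.05 rad/s and velocity of joint bin_b between -0.05 and 0.05 rad/s and velocity of joint bin_c between -0.05 and 0.05 rad/s and velocity of joint bin_d between -0.05 and 0.05 rad/s and distance of each of drill, sleeve, insert_box, drift from where it was at the start of the episode below 0.02 m and angle between sleeve's own z axis and vertical below 0.1 rad); the robot touches nothing.
It fails at once if a bin is slammed: it swings shut faster than 3.5 rad/s (about 0.5 m/s at the lip) (velocity of joint any of bin_a, bin_b, bin_c, bin_d below -3.5 rad/s).
It fails at once if a bin's front is gripped: the fingers press on its outside and its inside at once ((contact force between the fingers and front_a above 4 N and contact force between the fingers and inside_a above 4 N) or (contact force between the fingers and front_b above 4 N and contact force between the fingers and inside_b above 4 N) or (contact force between the fingers and front_c above 4 N and contact force between the fingers and inside_c above 4 N) or (contact force between the fingers and front_d above 4 N and contact force between the fingers and inside_d above 4 N)).
It fails at once if a bin is forced: the fingers press on its front with more than 65 N (contact force between the fingers and front_a above 65 N or contact force between the fingers and front_b above 65 N or contact force between the fingers and front_c above 65 N or contact force between the fingers and front_d above 65 N).
It fails at once if a bin that was shut is pulled open (value of joint any of bin_c, bin_d above 0.12 rad).
It fails at once if the drill, sleeve, insert box or drift is moved by more than 20 mm, or the sleeve is knocked over (distance of any of drill, sleeve, insert_box, drift from where it was at the start of the episode above 0.02 m or angle between sleeve's own z axis and vertical above 0.35 rad).
It also fails if it takes over 40 s, if anything falls off the work surface, if the arm or the gripper's body presses on something with over 40 N, if the wrist force passes 120 N, or if a joint passes its speed limit or range.

ROBOT

A 7-joint arm with a two-finger parallel gripper is mounted at the origin on the work surface. World frame = base frame: x ahead of the robot, y to its left, z up, the work surface at z = 0. Lengths are in m, angles in rad, forces in N, time in s.
With the tool pointing down it reaches from about 0.35 to 0.9 m from the base axis. Payload 19.9 kg.
Tool frame: the origin (TCP) lies between the finger pads; the fingertips stand 22 mm ahead of it and the grasp point (between the pads) lies 3 mm ahead of it (robot.finger_overhang is the distance from the TCP to the fingertips, in m); x points along the fingers, y is the direction in which the jaws open and shut, and the axes are right-handed (so a half turn about x gives the same grasp; the last joint's range is limited). The gripper opens to 85 mm and grips with 20 to 120 N. Pads are 22 mm wide; open, the fingers measure 114 mm over their backs; the gripper's body (76 mm by 85 mm) begins 54 mm behind the grasp point. The pads swing forward as they close: fully open they stand 13 mm farther back than shut.
Start: joints at [-1.315, 0.417, -0.01, 1.614, 0.005, 1.111, -0.053], TCP at [0.183, 0.597, 0.253] pointing down, gripper open.
Joint ranges: [-2.81, 2.81], [-0.39, 2.02], [-1.27, 1.25], [0.06, 2.57], [-1.19, 4.33], [0.19, 2], [-2.82, 2.82]. Speed limits (rad/s): [1.89, 1.89, 2.39, 2.39, 3.01, 3.01, 3.01].

INTERFACE

Orientations are given as a unit quaternion [w, x, y, z].
In Python, from bench import robot, eyes, order gives the robot as it stands.
- The arm moves only by the shell command python3 -m handwheel 'ROWS' [FORCE]. ROWS is JSON, a list of rows, each a list of 5 numbers: the opening in per cent of the stroke, from 0 (shut) to 100 (fully open), then the shift along the tool's x, y, z in m, then the turn about the tool's x in degrees. In form: [[grip, x, y, z, spin], ...]. A call has 1 to 5 rows; each row shifts and turns the commanded pose from where the row before left it, along the tool's axes as they then stand; what a row does not reach is not made up. A row lasts 1/10 s, in which the tool goes at most 50 mm and 8.59 degrees, less where a joint would pass 70% of its speed; a pose out of reach is approached as far as the arm can. A call with a gripper value outside its range is refused whole. The fingers move at their own pace and stop on an object; FORCE is the grip in N (left out, the last holds). Time passes only in rows, so rows that do not move let the fingers close. It gives the time, the measured TCP pose, the force and the opening at its end, in the units of the state.
- robot.get_obs(): the state, without advancing time (a new reading comes with each control period).
- eyes.snapshot(name): name is "scene" or "top" or "wrist"; returns (picture, depth): 420x560x3 uint8, red, green, blue; 420x560 float32, m along the optical axis (not along the pixel's ray), 0 where there is no reading.
- eyes.camera_info(name): a dict with "fov_y" (degrees; the focal length in pixels is half the picture's height over the tangent of half this angle, whatever the lens; pixels are square), "cx", "cy" (the principal point, pixels), "cam_to_world" (4x4, takes a point from camera to world coordinates). Camera axes: x right, y down, z forward; pixel columns grow to the right and rows downward; lengths in m; the calibration is good to about 2 mm. A picture is of the moment at which its call begins: read the wrist's pose just before it. camera_info takes no time and is no camera call; for the wrist camera it gives the pose at the moment of the call.
- order.job_done(): hands the job in, once; it reports no verdict.
The state is a dict: "t": time; "q": joint angles; "qd": joint speeds; "tau": joint torques, N m; "position": TCP position; "tool_rot": TCP orientation; "wrist_force": force on the tool from outside, world axes, zero at the start; "moment": the same for the moment, N m; "grip_width": finger opening in m.
Only numpy, scipy, OpenCV 4.12 (cv2) and the standard library are available. Lean on these libraries where they do the work, as an engineer would, in place of code of your own. Each camera call takes 0.05 s, during which the arm holds its last target.

## Working session

There is one attempt and no reset: what is moved stays moved. The work goes in short steps, Python scripts to look and compute and a shell command to move; the robot and the scene stay as the last step left them, time stands still between calls to the robot, and variables do not carry over. Pictures are saved under pics/ and viewed, and the job is handed in when it is done.

```bash
ls; mkdir -p pics
python3 - <<'E'
from bench import robot, eyes, order
import cv2, numpy as np
o=robot.get_obs(); print({k:np.round(v,3) for k,v in o.items()})
for n in ["scene","top","wrist"]:
    i=eyes.camera_info(n); print(n,i["fov_y"],i["cx"],i["cy"],np.round(i["cam_to_world"],3).tolist())
    p,d=eyes.snapshot(n); cv2.imwrite(f"pics/{n}0.png",p[:,:,::-1]); np.save(f"pics/{n}0d.npy",d)
E
```

```text
pics
{'t': np.float64(0.0), 'q': array([-1.315,  0.418, -0.01 ,  1.614,  0.005,  1.111, -0.053]), 'qd': array([-0.002, -0.001, -0.   , -0.001, -0.001, -0.001,  0.001]), 'tau': array([ 1.0000e-03, -8.6445e+01,  6.7900e-01, -4.3489e+01,  1.9000e-02,
        8.0000e-03, -0.0000e+00]), 'position': array([0.183, 0.597, 0.253]), 'tool_rot': array([ 0.699,  0.104,  0.699, -0.105]), 'wrist_force': array([ 0.428, -0.254,  1.311]), 'moment': array([-0.017, -0.01 , -0.016]), 'grip_width': np.float64(0.085)}
scene 50.193012355828046 284.82900261489186 212.19797128386244 [[0.599, -0.532, 0.599, -0.153], [-0.801, -0.416, 0.431, -0.541], [0.019, -0.737, -0.675, 0.966], [0.0, 0.0, 0.0, 1.0]]
top 43.256607440761236 284.89334305897665 216.05175646161334 [[-0.027, -0.981, 0.194, 0.367], [-1.0, 0.026, -0.008, 0.01], [0.003, -0.194, -0.981, 1.283], [0.0, 0.0, 0.0, 1.0]]
wrist 58.10086313774109 278.33463997499854 204.1518332587735 [[0.293, 0.905, 0.309, 0.104], [0.956, -0.278, -0.095, 0.621], [-0.0, 0.323, -0.946, 0.373], [0.0, 0.0, 0.0, 1.0]]
```

View pics/scene0.png

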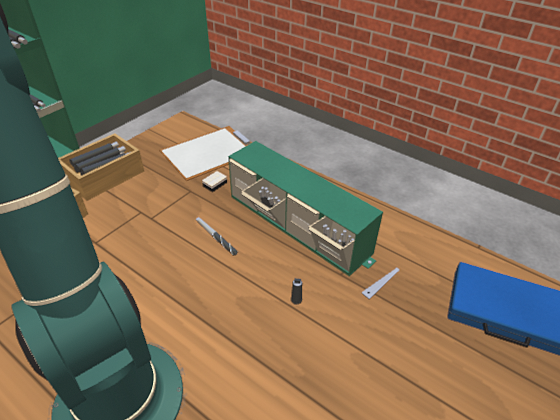

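View pics/top0.png

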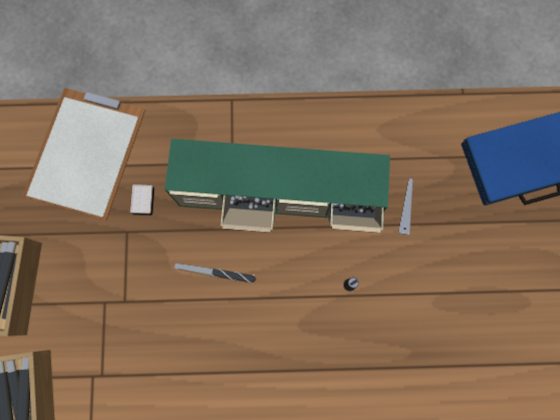

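The top view shows two tipped bins with pale lips at about (248,230) and (357,231), i.e. the second and fourth from the left. The two others are shut, the drill is at (215,273) and the sleeve at (351,284). Next I measure these points.

```bash
cat > h.py <<'E'
import numpy as np, cv2
from bench import robot, eyes, order
def cloud(n,d):
    i=eyes.camera_info(n); f=210/np.tan(np.radians(i["fov_y"]/2)); v,u=np.mgrid[:420,:560]
    P=np.stack([(u-i["cx"])/f*d,(v-i["cy"])/f*d,d],-1); T=np.array(i["cam_to_world"])
    return P@T[:3,:3].T+T[:3,3]
E
python3 - <<'E'
from h import *
p=cv2.imread("pics/top0.png"); d=np.load("pics/top0d.npy"); P=cloud("top",d)
g=(p[:,:,1]>p[:,:,2]+20)&(p[:,:,1]>p[:,:,0]+5)&(P[...,2]>.15)&(P[...,2]<.185)&(abs(P[...,1])<.45)
m=cv2.morphologyEx(g.astype(np.uint8),cv2.MORPH_OPEN,np.ones((3,3)))
n,l,s,c=cv2.connectedComponentsWithStats(m); k=1+np.argmax(s[1:,4]); print(s[k])
Q=P[l==k]; print("z",np.percentile(Q[:,2],[5,50,95]))
(cx,cy),wh,a=cv2.minAreaRect((Q[:,:2]*1000).astype(np.float32)); b=cv2.boxPoints(((cx,cy),wh,a)); print(cx,cy,wh,a); print(b)
e=b[np.argsort(b[:,0])]
v=max([b[1]-b[0],b[2]-b[1]],key=np.linalg.norm); v=v*np.sign(v[1]); v/=np.linalg.norm(v); ex=np.array([v[1],-v[0]])
print("y",v,"x",ex,"yaw",np.degrees(np.arctan2(ex[1],ex[0])))
R=(P[...,:2]*1000-[cx,cy]); X=R@ex; Y=R@v; Z=P[...,2]*1000
for yb in (180,60,-60,-180):
    q=(abs(Y-yb)<45)&(Z>90)&(Z<175)&(X<-55)&(X>-180)&(d>0)
    if q.sum():
        x0=np.percentile(X[q],2); qq=q&(X<x0+6); print(yb,q.sum(),x0,np.median(Z[qq]))
q=(Z>6)&(X<-75)&(X>-320)&(abs(Y)<400)&(Z<150)&(d>0)
n,l,s,c=cv2.connectedComponentsWithStats(q.astype(np.uint8))
for k in range(1,n):
    if s[k,4]>25: A=l==k; print(s[k],"X",np.percentile(X[A],[2,98]).round(),"Y",np.percentile(Y[A],[2,98]).round(),"z",np.percentile(Z[A],98), P[A].mean(0).round(3))
from scipy.spatial.transform import Rotation as Ro
t=robot.get_obs()["tool_rot"]; print(Ro.from_quat(np.r_[t[1:],t[0]]).as_matrix().round(3))
E
```

```text
[  165   139   225    69 11358]
z [0.16324789 0.16678428 0.17028411]
686.7106323242188 14.560806274414062 (483.5615234375, 119.2002182006836) 83.88987731933594
[[ 601.714   -219.50261]
 [ 720.23706 -232.19026]
 [ 771.7073   248.62422]
 [ 653.1842   261.3119 ]]
y [0.10643985 0.99431914] x [ 0.99431914 -0.10643985] yaw -6.1101284
180 408 -66.17437639541042 156.68201235160595
60 676 -127.88875036622377 135.89275034861924
-60 409 -66.03389951927213 156.00735405514288
-180 490 -111.51422872411472 145.96579409133705
[220 205  55  28 924] X [-128.  -76.] Y [  4. 116.] z 139.8343414450987 [0.59  0.088 0.11 ]
[130 207  22   8 158] X [-91. -76.] Y [306. 353.] z 33.64251477281336 [0.639 0.35  0.027]
[328 213  55  21 579] X [-112.  -76.] Y [-236. -122.] z 149.22900701738922 [ 0.572 -0.156  0.127]
[174 264  82  21 606] X [-232. -205.] Y [ 43. 227.] z 23.871377427828943 [0.484 0.166 0.017]
[343 278  15  14 156] X [-233. -209.] Y [-198. -174.] z 88.73285918518691 [ 0.447 -0.145  0.059]
[[-0.     0.293  0.956]
 [-0.001  0.956 -0.293]
 [-1.    -0.001  0.   ]]
```

```bash
python3 -m handwheel '[[0,0,0,0,-5.5],[0,0,0,0,-5.4],[0,0,-0.0375,0.031,0],[0,0,-0.0375,0.031,0],[0,0,-0.0375,0.031,0]]' 20
cat >> h.py <<'E'
def st():
    o=robot.get_obs(); r=np.array(o["position"])-[.6867,.0146,0]
    from scipy.spatial.transform import Rotation as Ro
    t=o["tool_rot"]; M=Ro.from_quat(np.r_[t[1:],t[0]]).as_matrix()
    ex=np.array([.9943,-.1064,0]); ey=np.array([.1064,.9943,0]); w=o["wrist_force"]
    print("t",round(float(o["t"]),2),"X %.1f Y %.1f Z %.1f mm"%(1e3*r@ex,1e3*r@ey,1e3*r[2]),"F",round(float(w@ex),1),round(float(w@ey),1),round(float(w[2]),1),"zax",(M[:,2]@ex).round(4),(M[:,2]@ey).round(4),"w",round(float(o["grip_width"]),3))
E
python3 -c "from h import *;st()"
```

```text
t: 0.65
position: [0.2644, 0.474, 0.253]
tool_rot: [0.706, 0.038, 0.706, -0.038]
wrist_force: [2.1, 1.1, -0.1]
grip_width: 0.0123
t 0.65 X -468.8 Y 411.8 Z 253.0 mm F 1.9 1.3 -0.1 zax 1.0 -0.0006 w 0.012
```

```bash
python3 -m handwheel '[[0,0,-0.038,0.031,0],[0,0,-0.038,0.031,0],[0,0,-0.038,0.031,0],[0,0,-0.038,0.031,0],[0,0,-0.038,0.031,0]]' >/dev/null
python3 -m handwheel '[[0,0,-0.038,0.031,0],[0,0,-0.038,0.031,0],[0,0,-0.038,0.031,0],[0,0,0,0,0],[0,0,0,0,0]]' >/dev/null
python3 -c "from h import *;st()"
```

```text
t 1.65 X -221.5 Y 108.3 Z 253.1 mm F -0.5 0.2 -0.1 zax 1.0 -0.0031 w 0.0
```

```bash
python3 -m handwheel '[[0,0,-0.024,0.023,0],[0,0,-0.024,0.023,0],[0,0.04,0,0,0],[0,0.04,0,0,0],[0,0.033,0,0,0]]' >/dev/null
python3 -m handwheel '[[0,0,0,0,0],[0,0,0,0,0]]' >/dev/null
python3 - <<'E'
from h import *
st()
for n in ["scene","top"]:
    p,d=eyes.snapshot(n); cv2.imwrite(f"pics/{n}1.png",p[:,:,::-1])
a=cv2.imread("pics/scene1.png")[100:330,150:420];cv2.imwrite("pics/s1c.png",cv2.resize(a,None,fx=2.4,fy=2.4))
E
```

```text
t 2.35 X -176.1 Y 61.9 Z 141.0 mm F 0.3 -0.6 0.7 zax 1.0 0.0002 w 0.0
```

View pics/s1c.png

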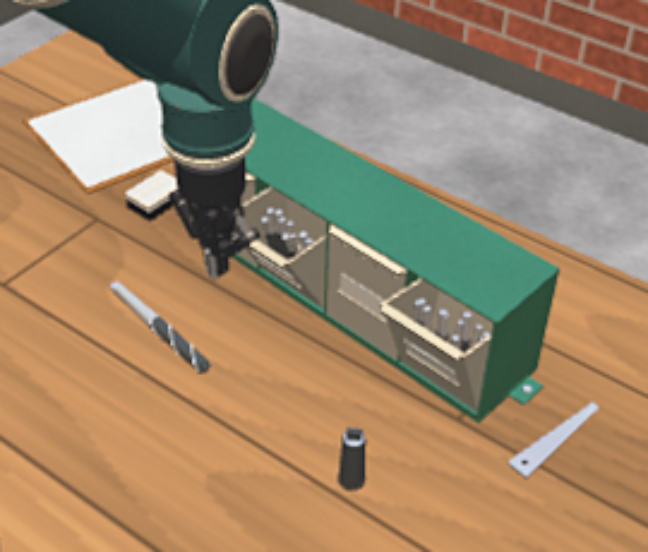

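The scene view (crop) shows the shut fingers hanging just in front of the second bin's lip, at about (218,268), clear of the drill and the sleeve. I start pushing now.

```bash
python3 -m handwheel '[[0,0,0,0.012,0],[0,0,0,0.012,0],[0,0,0,0.012,0],[0,0,0,0.012,0],[0,0,0,0.012,0]]' |tail -2
python3 -c "from h import *;st()"
```

```text
wrist_force: [-3.5, 0.2, 2.8]
grip_width: 0.0001
t 2.95 X -115.0 Y 61.0 Z 140.3 mm F -3.5 -0.2 2.8 zax 1.0 -0.001 w 0.0
```

Contact force is about 3.5 N, as expected. I push on to about X = -85.

```bash
python3 -m handwheel '[[0,0,0,0.01,0],[0,0,0,0.01,0],[0,0,0,0.008,0],[0,0,0,0.003,0],[0,0,0,0,0]]' |tail -2
python3 - <<'E'
from h import *
st()
p,d=eyes.snapshot("scene"); cv2.imwrite("pics/s2c.png",cv2.resize(p[100:330,150:420,::-1],None,fx=2.4,fy=2.4))
E
```

```text
wrist_force: [-1.3, -0.1, -0.1]
grip_width: -0.0002
t 3.45 X -84.6 Y 60.9 Z 140.2 mm F -1.3 -0.2 -0.1 zax 1.0 -0.0011 w -0.0
```

View pics/s2c.png

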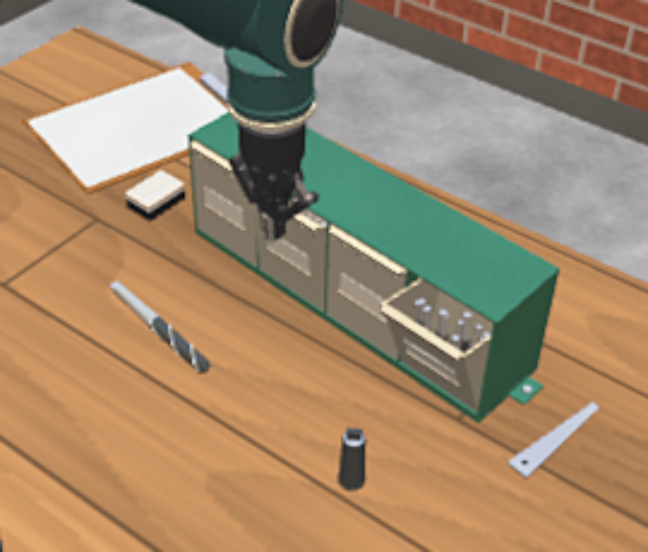

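The second bin is nearly upright. The fingertip is on its lip at (275,235) and the neighbours are untouched. I finish in small steps.

```bash
python3 -m handwheel '[[0,0,0,0.002,0],[0,0,0,0.002,0],[0,0,0,0.002,0],[0,0,0,0,0]]' |tail -2
python3 -c "from h import *;st()"
```

```text
wrist_force: [0.3, 0.6, 4.6]
grip_width: -0.0
t 3.9 X -78.4 Y 61.1 Z 140.7 mm F 0.2 0.6 4.6 zax 1.0 -0.0009 w -0.0
```

```bash
python3 -m handwheel '[[0,0,0,0.001,0],[0,0,0,0.001,0],[0,0,0,0,0]]' |tail -2
python3 -c "from h import *;st()"
```

```text
wrist_force: [-0.6, 0.8, 7.9]
grip_width: 0.0
t 4.2 X -76.5 Y 61.2 Z 140.9 mm F -0.7 0.7 7.9 zax 1.0 -0.001 w 0.0
```

The force is now mostly upward, so the rising lip is rubbing on the finger or under a step of it. I rise a little and then press in again.

```bash
python3 -m handwheel '[[0,-0.007,0,0,0],[0,-0.007,0,0,0],[0,0,0,0,0]]' |tail -2
python3 - <<'E'
from h import *
st()
p,d=eyes.snapshot("scene"); cv2.imwrite("pics/s3c.png",cv2.resize(p[120:260,210:350,::-1],None,fx=4,fy=4,interpolation=cv2.INTER_CUBIC))
E
```

```text
wrist_force: [0.8, -0.4, -0.2]
grip_width: -0.0
t 4.5 X -76.4 Y 61.1 Z 155.5 mm F 0.9 -0.3 -0.2 zax 1.0 -0.001 w -0.0
```

View pics/s3c.png

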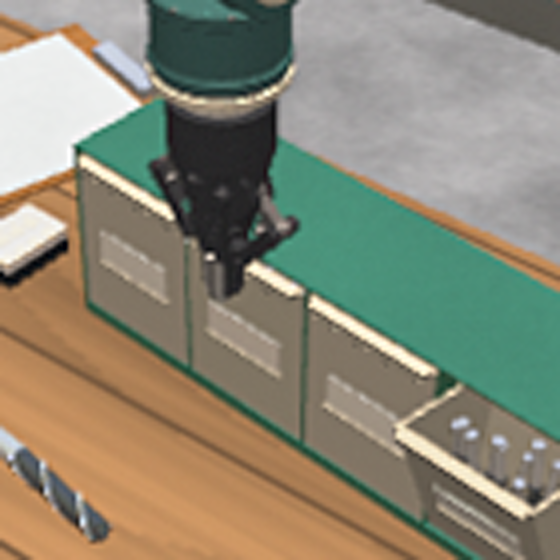

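The second bin looks flush. The fingertip at (225,290) now stands free in front of its lip. I press in with 1–2 mm steps to seat it.

```bash
python3 -m handwheel '[[0,0,0,0.001,0],[0,0,0,0.001,0],[0,0,0,0.001,0],[0,0,0,0,0]]' |tail -2
python3 -c "from h import *;st()"
```

```text
wrist_force: [-7.2, 0.2, 4.5]
grip_width: -0.0001
t 4.95 X -74.6 Y 61.0 Z 154.0 mm F -7.1 -0.6 4.5 zax 1.0 -0.0009 w -0.0
```

```bash
python3 -m handwheel '[[0,0,0,0.001,0],[0,0,0,0.001,0],[0,0,0,0,0]]' |tail -2
python3 -c "from h import *;st()"
```

```text
wrist_force: [-24.3, -0.1, 17.6]
grip_width: 0.0002
t 5.25 X -74.4 Y 61.1 Z 153.9 mm F -24.1 -2.7 17.6 zax 1.0 -0.0005 w 0.0
```

The force has risen to 24 N without further travel, so this bin is on its stop. I back off and move to the fourth bin.

```bash
python3 -m handwheel '[[0,0,0,-0.01,0],[0,0,0,-0.03,0],[0,0,0,-0.045,0],[0,0,-0.045,0,0],[0,0,-0.045,0,0]]' |tail -2
python3 -m handwheel '[[0,0,-0.045,0,0],[0,0,-0.045,0,0],[0,0,-0.045,0,0],[0,0.008,-0.016,0,0],[0,0,0,0,0]]' |tail -2
python3 - <<'E'
from h import *
st()
p,d=eyes.snapshot("top"); cv2.imwrite("pics/t3.png",p[:,:,::-1])
E
```

```text
wrist_force: [2.1, -0.5, 0.5]
grip_width: 0.0002
wrist_force: [0.6, 0.8, 0.6]
grip_width: -0.0
t 6.25 X -157.9 Y -182.8 Z 145.7 mm F 0.5 0.9 0.6 zax 1.0 -0.0052 w -0.0
```

View pics/t3.png

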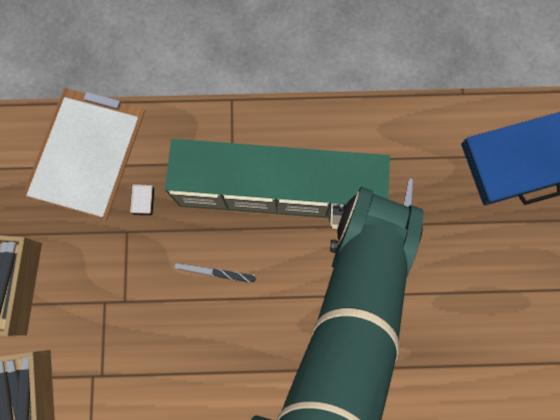

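The top view shows the second bin in line with its neighbours (lip at about (250,205)) and the drill unmoved. The arm is over the fourth bin, so I push that one now.

```bash
python3 -m handwheel '[[0,0,0,0.012,0],[0,0,0,0.012,0],[0,0,0,0.012,0],[0,0,0,0.012,0],[0,0,0,0.01,0]]' |tail -2
python3 -c "from h import *;st()"
python3 -m handwheel '[[0,-0.003,0,0.008,0],[0,-0.003,0,0.005,0],[0,-0.002,0,0.003,0],[0,0,0,0.002,0],[0,0,0,0,0]]' |tail -2
python3 -c "from h import *;st()"
```

```text
wrist_force: [-1.7, 0.5, 1.8]
grip_width: 0.0004
t 6.8 X -98.0 Y -179.5 Z 146.2 mm F -1.8 0.4 1.8 zax 1.0 -0.0003 w 0.0
wrist_force: [-0.8, 0.2, 0.4]
grip_width: -0.0001
t 7.3 X -81.0 Y -180.0 Z 154.5 mm F -0.8 0.1 0.4 zax 1.0 -0.001 w -0.0
```

```bash
python3 -m handwheel '[[0,0,0,0.002,0],[0,0,0,0.002,0],[0,0,0,0.0015,0],[0,0,0,0.001,0],[0,0,0,0,0]]' |tail -2
python3 -c "from h import *;st()"
```

```text
wrist_force: [0.2, 0.6, 0.0]
grip_width: -0.0001
t 7.8 X -74.6 Y -180.0 Z 154.3 mm F 0.2 0.6 0.0 zax 1.0 -0.0009 w -0.0
```

```bash
python3 -m handwheel '[[0,0,0,0.001,0],[0,0,0,0.001,0],[0,0,0,0,0]]' |tail -2
python3 -c "from h import *;st()"
```

```text
wrist_force: [-16.4, 3.8, 12.2]
grip_width: 0.0001
t 8.1 X -74.2 Y -180.0 Z 154.2 mm F -16.7 2.1 12.2 zax 1.0 -0.0012 w 0.0
```

The stop is reached at the same X as for the other bin. I back off, rise and check.

```bash
python3 -m handwheel '[[0,0,0,-0.01,0],[0,0,0,-0.03,0],[0,-0.03,0,-0.04,0],[0,-0.04,0,-0.03,0],[0,-0.04,0,-0.03,0]]' >/dev/null
python3 -m handwheel '[[0,0,0.04,-0.03,0],[0,0,0.04,-0.03,0],[0,0,0.04,-0.03,0],[0,0,0.04,-0.03,0],[0,0,0.04,-0.03,0]]' >/dev/null
python3 -m handwheel '[[0,0,0.045,-0.02,0],[0,0,0.045,-0.02,0],[0,0,0.045,-0.02,0],[0,0,0.045,-0.02,0],[0,0,0.045,-0.02,0]]' >/dev/null
python3 -m handwheel '[[0,0,0.045,-0.01,0],[0,0,0.045,-0.01,0],[0,0,0.045,-0.01,0],[0,0,0,0,0],[0,0,0,0,0]]' >/dev/null
python3 - <<'E'
from h import *
st()
p,d=eyes.snapshot("top"); cv2.imwrite("pics/t4.png",p[:,:,::-1]); P=cloud("top",d)
P0=cloud("top",np.load("pics/top0d.npy"))
def f(P):
    R=P[...,:2]*1000-[686.7,14.56]; X=R@[.9943,-.1064]; Y=R@[.1064,.9943]; Z=P[...,2]*1000
    for yb in (180,60,-60,-180):
        q=(abs(Y-yb)<45)&(Z>90)&(Z<175)&(X<-55)&(X>-180)
        x0=np.percentile(X[q],2); print(yb,q.sum(),x0.round(1),np.median(Z[q&(X<x0+6)]).round(1))
    for nm,xr,yr,zm in (("drill",(-260,-180),(20,250),8),("sleeve",(-260,-180),(-230,-150),30),("box",(-120,-30),(290,370),15),("drift",(-170,0),(-330,-260),3)):
        q=(X>xr[0])&(X<xr[1])&(Y>yr[0])&(Y<yr[1])&(Z>zm)&(Z<100); print(nm,q.sum(),X[q].mean().round(1),Y[q].mean().round(1),Z[q].max().round())
print("start");f(P0);print("now");f(P)
p,d=eyes.snapshot("scene"); cv2.imwrite("pics/s4.png",p[:,:,::-1])
E
```

```text
t 10.1 X -492.6 Y 380.7 Z 263.7 mm F 1.6 -0.0 -0.4 zax 1.0 0.0003 w 0.0
start
180 408 -66.2 156.7
60 675 -127.9 135.9
-60 409 -66.0 156.0
-180 490 -111.5 146.0
drill 605 -218.1 129.7 27.0
sleeve 129 -221.1 -185.1 90.0
box 520 -60.8 329.7 37.0
drift 590 -74.7 -302.5 14.0
now
180 407 -66.3 156.3
60 402 -66.2 157.1
-60 404 -66.1 156.9
-180 399 -66.1 157.3
drill 611 -218.4 129.8 26.0
sleeve 127 -221.0 -185.2 87.0
box 516 -60.9 329.7 37.0
drift 605 -70.1 -302.5 14.0
```

View pics/t4.png

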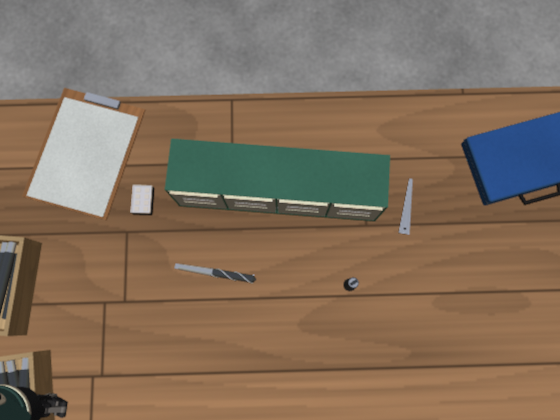

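View pics/s4.png

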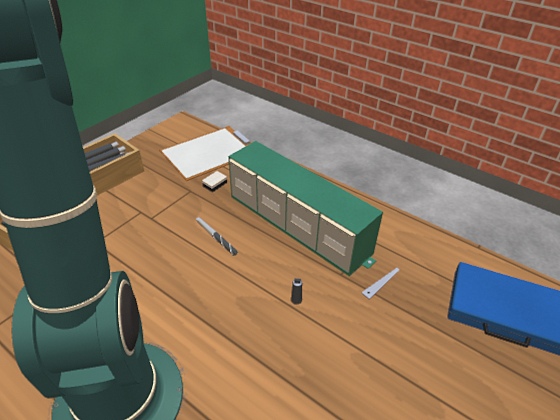

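Both views show all four fronts flush. The drill (215,273), sleeve (351,284), box (142,200) and drift (407,207) are where they were in the first picture, and the arm is clear.

```bash
python3 -c "
from bench import order
print(order.job_done())"
```

```text
the job is handed in; nothing more can be done
None
```

I pushed the two tipped bins, the second and fourth from the left, back upright with the closed fingertips. The job is handed in at about 10 s of the 40 s allowed; the interface gives no verdict.

- **Pushing:** each bin was moved at about 0.12 m/s and finished in 1–2 mm steps until it met its stop. The wrist force along the push peaked at about 24 N and 17 N in the readings I took; I did not read it between calls.
- **Bins:** in the last top view all four lips lie at X = -66.1 to -66.3 mm in the unit's frame, within 0.2 mm of each other. The scene view also shows all four fronts flush.
- **Tools and box:** the drill, sleeve and insert box measure within 0.5 mm of where they started. The drift's mean point came out 4.6 mm off along x, which I put down to depth noise at a 3 mm height threshold. It sits at the same pixels in both pictures, and 4.6 mm is within the 20 mm limit anyway.
- **Odd reading:** near the end of the first push there was an upward force of about 8 N from the lip rubbing on the finger. Raising the tool 14 mm cleared it.

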